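# Stow the thick battery pack in the latched charging case

### The job

Swing the latch lever on the front of the steel charging case well down, clear of the lid, then open the lid right back past upright so that it stays open. Then take the short, thick battery pack out of the sloping rack and set it down inside the case, lowering it rather than dropping it; let go of everything and leave the two slim packs, the solder spool and the flux bottle where they are.

Things in the scene. Friction and masses are not known exactly. Their poses are not given: they have to be found in the camera images.
- case: Grey steel charging case, screwed to the bench: box 150 (x) x 200 (y) x 85 mm high, walls and floor 5 mm. Origin: centre of its underside. Its front, with latch lever and pull tab, faces its own -x (towards the robot, turned by up to 0.5 rad); the lid is hinged along its +x rim. Lever 70 mm to the +y side of the middle, pull tab 70 mm to the -y side
- case_in (a point): centre of the case's inner floor, 5 mm above the bench; axes as the case. Inner space 140 (x) x 190 (y) x 80 mm deep
- lid (a joint): lid angle (rad): 0 shut, 1.57 upright, stop at 1.9. The stiff hinge (0.28 N m of friction, lid 0.25 kg) holds the lid wherever it is left; lifting it by the tab takes about 3 N. It is blocked by the latch hook until the lever has swung about 0.3 rad
- lid_tab (a point): grip point on the lid's pull tab: flat steel tab 20 mm wide (y), 8 mm thick, that sticks out 36 mm forward (-x) from the lid's front edge, flush with the lid. This point: mid-thickness, 22 mm in front of the edge, 89.5 mm above the bench when shut; its two sides and the space below are free. Axes turn with the lid: x from front edge to hinge, z out of its top face
- lid_hinge (a point): point on the lid's hinge axis (along the case's y), mid-width, at the underside of the lid (plate 150 x 200 x 8 mm), 85.5 mm above the bench, 75 mm behind the case's centre; lid_tab lies 172 mm from it
- latch (a joint): lever angle (rad): 0 to 0.08 at the start = latched, upright, its hook over a tongue on the lid's front edge; grows as its top swings out from the case front (to the case's -x) and down; horizontal at 1.57, stop at 1.8. Stays where it is left (0.04 N m of friction)
- latch_grip (a point): grip point on the lever's thumb flap. The lever is a bare steel strip 20 mm wide (y), 4 mm thick, standing 20 mm in front of the case front; at its top a 30 mm flap slopes out from the case and up. This point is mid-flap, 14 mm out from the strip, 62 mm above the pivot when latched (107 mm above the bench). The flap's +y and -y edges are free for fingers
- latch_hinge (a point): the lever's pivot axis (along the case's y), 20 mm in front of the case front, 45 mm above the bench
- rack: plywood rack fixed to the bench, base 130 (x) x 270 (y) x 8 mm. Origin: on the bench, 10 mm to -y of the base's middle. Along its y, 85 mm apart, three sawtooth places, each a ledge and a 30 mm tall support plate; the packs stand in them leaning 35 degrees from vertical towards the rack's -y. No walls on the upper side or ends of a place
- pack: the pack to stow: short thick yellow battery pack 80 long (x) x 34 thick (y) x 60 mm tall (z), 0.18 to 0.36 kg; it may be in any of the three places. In the rack its z axis leans 35 degrees. Origin: middle of the lower long edge it rests on (underside, -y broad face). The rack covers the lowest 30 mm of that face; the upper 30 mm of both broad faces is free. Small 8 mm socket on top
- pack_mid (a point): centre of the thick pack's body (17 mm along its y and 30 mm along its z from the origin); axes as the pack
- slim_a_mid (a point): centre of one slim yellow pack, 105 x 22 x 60 mm, standing in the same way in another place of the rack; to be left alone. At least 30 mm of free space between neighbouring packs, square to their faces
- slim_b_mid (a point): centre of the other slim pack, same size; to be left alone
- spool: solder spool standing on end on the bench, 60 mm diameter, 50 mm high, origin centre of underside; bystander on the -y side of the case
- flux: white flux bottle standing on the bench, 40 mm diameter, 100 mm high, origin centre of underside; bystander between case and rack, towards the far side
Things that resemble listed ones, but are neither listed nor needed, are in the scene too. What is shaped like the pack but purple is not meant.

How it is judged (in metres and radians):
On the way, in this order (a step that is already met when the one before it is completed fails the run):
1. the latch lever is swung clear (more than 0.9 rad) while the lid is still shut (under 0.1 rad) (value of joint latch above 0.9 rad and value of joint lid below 0.1 rad), for 0.2 s.
2. the lid is open past upright (more than 1.57 rad) with the pack still in the rack (value of joint lid above 1.57 rad and distance of pack_mid from where it was at the start of the episode below 0.03 m), for 0.2 s.
At the end, for the whole second after the job is handed in: The thick pack rests released inside the case, standing or lying (its centre within 60 mm in x and 85 mm in y of the middle of the case and 5 to 45 mm above its inner floor, speed under 0.02 m/s); the lid still stands open past upright (over 1.57 rad) and the lever still hangs clear (over 0.9 rad) (x of pack_mid in the frame of case_in between -0.06 and 0.06 m and y of pack_mid in the frame of case_in between -0.085 and 0.085 m and z of pack_mid in the frame of case_in between 0.005 and 0.045 m and value of joint lid above 1.57 rad and value of joint latch above 0.9 rad and linear speed of pack below 0.02 m/s and velocity of joint lid below 0.05 rad/s and contact force between the fingers and pack below 0.1 N); the robot touches nothing.
It fails at once if a slim pack, the spool or the flux bottle is moved more than 25 mm (distance of any of slim_a_mid, slim_b_mid, spool, flux from where it was at the start of the episode above 0.025 m).
It fails at once if the thick pack is dropped (faster than 0.8 m/s with no finger on it) (linear speed of pack above 0.8 m/s and contact force between the fingers and pack below 0.1 N).
It also fails if it takes over 72 s, if anything falls off the work surface, if the arm or the gripper's body presses on something with over 40 N, if the wrist force passes 120 N, or if a joint passes its speed limit or range.

### The arm

A 6-joint arm with a two-finger parallel gripper is mounted at the origin on the work surface. World frame = base frame: x ahead of the robot, y to its left, z up, the work surface at z = 0. Lengths are in mm, angles in rad, forces in N, time in s.
With the tool pointing down it reaches from about 250 to 775 mm from the base axis. Payload 4 kg.
Tool frame: the origin (TCP) lies midway between the tips of the shut fingers; the grasp point (between the pads) lies behind it (bot.pinch_z is the z of the grasp point in the tool frame, in mm); z points along the fingers, y is the direction in which the jaws open and shut (so a half turn about z gives the same grasp; the last joint's range is limited). The gripper opens to 85 mm and grips with 20 to 120 N. Pads are 22 mm wide; open, the fingers measure 114 mm over their backs; the gripper's body (76 mm by 85 mm) begins 54 mm behind the grasp point. The pads swing forward as they close: fully open they stand 13 mm farther back than shut.
Start: joints at [-1.346, 0.087, 1.371, -0, 1.684, -0.103], TCP at [177.076, -520.732, 231.341] pointing down, gripper open.
Joint ranges: [-3.1, 3.1], [-0.76, 2.03], [0.27, 2.55], [-1.08, 4.22], [0.17, 2.65], [-2.57, 2.57]. Speed limits (rad/s): [2.79, 2.79, 3.14, 3.14, 3.14, 3.14].

### API

Orientations are given as [roll, pitch, yaw] about the fixed x, y, z axes, in that order (R = Rz(yaw) Ry(pitch) Rx(roll)).
In Python, from bench import bot, solver, get_image, get_calibration, finder gives the robot as it stands. The module is installed in compiled form; this text tells all that it offers. Calls block until the motion is done:
- bot.move_pose(position, orientation): joint-space move of the TCP to a pose.
- bot.move_l(position, feed=150, frame=None): straight line of the TCP; frame=None keeps the orientation; feed is the mean speed in mm/s.
- bot.move_joints(angles): joint-space move.
- bot.let_go() and bot.close_gripper(effort=None): open the fingers fully, or close them until they stop; effort is the grip in N (None keeps the last).
- bot.sleep(seconds).
- solver.ik(position, orientation): joint angles nearest the present ones, or None.
- get_image(name): name is "scene" or "side" or "wrist"; returns the picture (480x640x3 uint8, blue, green, red); there is no depth.
- get_calibration(name): a dict with "mtx" (3x3 intrinsics, pixels), "k1" (the pictures are not rectified: a ray, as slopes to the right and down, at radius r is drawn at 1 + k1 r^2 times it, then the intrinsics apply), "rvec" (rotation vector, rad) and "tvec" (3), from world to camera coordinates, as OpenCV has them; the wrist camera has in their place "mount" (4x4, takes a point from camera to tool coordinates, whose origin is the TCP and whose axes are the flange's). Camera axes: x right, y down, z forward; pixel columns grow to the right and rows downward; lengths in mm; the calibration is good to about 2 mm. A picture is of the moment at which its call begins: read the wrist's pose just before it. get_calibration takes no time and is no camera call.
A pose or a line that the arm cannot do raises bot.MotionError and nothing moves.
- bot.sign_off(): hands the job in, once; it reports no verdict.
Trained networks look in the newest picture that a camera, given by its name, has taken for a name from the list of things; names that differ only in an ending like _2 or _b are one class to them, and where a whole thing is asked for, a point or a joint stands for the part that bears it (a point fixed in the world has none). Each returns a list of dicts, best first, with "confidence" (0 to 1); they miss things now and then, are a little off and sometimes report something else, mostly with a low value. They report only what shows in the picture. A call takes as long as a camera call. They do not tell look-alikes from the thing itself.
- finder.outline_of(thing, camera): "region" (480x640 bool, what is visible of it) and "xy" ([column, row] in pixels, amid what is visible of it).
Readings, each from a call of its own:
- bot.get_clock(): time.
- bot.get_joints(): joint angles.
- bot.get_qd(): joint speeds.
- bot.get_effort(): joint torques, N m.
- bot.get_tcp_pos(): TCP position.
- bot.get_orientation(): TCP orientation.
- bot.get_wrist_force(): force on the tool from outside, world axes, zero at the start.
- bot.get_wrist_torque(): the same for the moment, N m.
- bot.get_grip_width(): opening from 0.0 (shut) to 1.0 (fully open).
Only numpy, scipy, OpenCV 4.12 (cv2) and the standard library are available. Lean on these libraries where they do the work, as an engineer would, in place of code of your own. Each camera call takes 0.05 s, during which the arm holds its last target. There are 200 camera calls.

## Working session

There is one attempt and no reset: what is moved stays moved. The work goes in short steps, each a Python script; the robot and the scene stay as the last script left them, time stands still between calls to the robot, and variables do not carry over. Pictures are saved under pics/ and viewed, on a budget of 10 in all, crops included, one or two more only if the job needs it, and the job is handed in when it is done.

```bash
mkdir -p pics; ls; cat > h.py <<'E'
from bench import bot, solver, get_image, get_calibration, finder
import numpy as np, cv2
from scipy.spatial.transform import Rotation as R
E
python3 - <<'E'
from h import *
for n in ("scene","side"):
    im=get_image(n); cv2.imwrite(f"pics/{n}0.png",im)
    c=get_calibration(n); Rm=cv2.Rodrigues(np.array(c["rvec"],float))[0]
    print(n,c,"campos",-Rm.T@np.array(c["tvec"]).ravel())
    for t in ("case","lid","lid_tab","latch","latch_grip","rack","pack","slim_a_mid","spool","flux"):
        try:
            for d in finder.outline_of(t,n)[:4]: print(n,t,round(d["confidence"],2),np.round(d["xy"]),d["region"].sum())
        except Exception as e: print(t,e)
print(get_calibration("wrist"),bot.pinch_z,bot.get_clock())
E
```

```text
pics
scene {'mtx': array([[608.57297415,   0.        , 321.09842082],
       [  0.        , 608.57297415, 239.09404364],
       [  0.        ,   0.        ,   1.        ]]), 'k1': -0.1768997262516479, 'rvec': array([ 1.2029514 ,  2.15627869, -1.08213376]), 'tvec': array([ 333.34892951, -165.52953484, 1542.3751484 ])} campos [1315.65291244  413.38304841  784.6110523 ]
scene case 0.93 [242. 248.] 9103
scene lid 0.71 [236. 231.] 5113
scene lid 0.66 [302. 227.] 297
scene lid 0.4 [475. 329.] 4809
scene lid_tab 0.83 [240. 233.] 5073
scene latch 0.56 [303. 226.] 323
scene latch_grip 0.77 [300. 232.] 301
scene rack 0.96 [474. 327.] 4810
scene pack 0.95 [456. 254.] 1094
scene pack 0.83 [385. 239.] 1048
scene pack 0.72 [422. 274.] 1550
scene slim_a_mid 0.75 [459. 295.] 1708
scene spool 0.71 [199. 198.] 538
scene flux 0.93 [334. 316.] 903
scene flux 0.73 [241. 235.] 5223
side {'mtx': array([[542.79208721,   0.        , 318.53678202],
       [  0.        , 542.79208721, 237.70700006],
       [  0.        ,   0.        ,   1.        ]]), 'k1': 0.02740510068807184, 'rvec': array([ 0.17424301, -2.8
[... 463 characters left out ...]
9
side pack 0.83 [389. 281.] 1221
side slim_a_mid 0.65 [327. 348.] 1873
side spool 0.68 [359. 151.] 505
side flux 0.65 [272. 275.] 533
{'mtx': array([[401.78121803,   0.        , 317.33771621],
       [  0.        , 401.78121803, 240.31742312],
       [  0.        ,   0.        ,   1.        ]]), 'k1': -0.05688091966747371, 'mount': array([[ 7.63568818e-04, -9.51480131e-01, -3.07709240e-01,
         7.89361137e+01],
       [ 9.99999637e-01,  8.42733010e-04, -1.24387469e-04,
         1.22970674e+00],
       [ 3.77668940e-04, -3.07709033e-01,  9.51480430e-01,
        -1.42146851e+02],
       [ 0.00000000e+00,  0.00000000e+00,  0.00000000e+00,
         1.00000000e+00]])} -18.700000000000003 1.1
```

View pics/scene0.png

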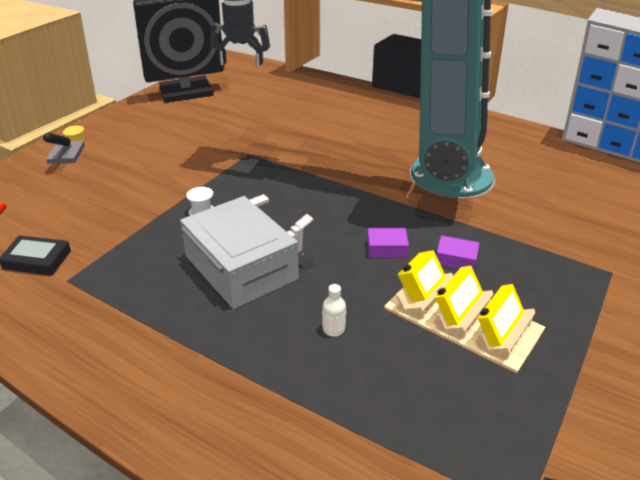

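View pics/side0.png

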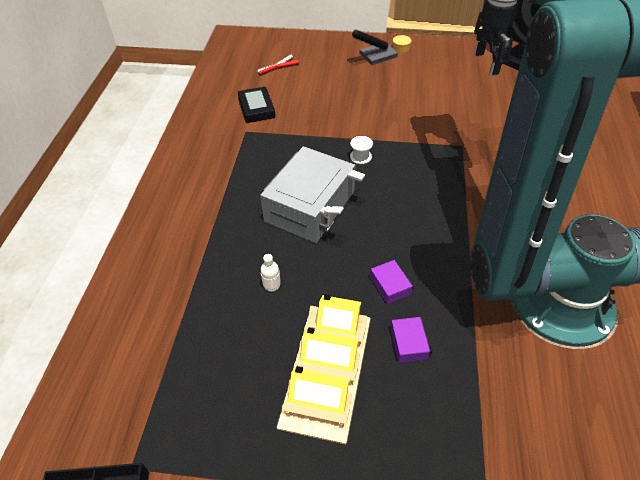

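Scene shows the candidates: yellow packs at (422,274), (459,295) and (502,318), plus purple look-alikes at (387,242) and (458,252). In the side view the yellow pack at (338,318) is clearly the shortest, so it is the one at scene (422,274), nearest the case. The lever is at scene (300,225) and the tab at (260,202). Next: a mask fit of the case and pack, then wrist views to refine it.

```bash
cat >> h.py <<'E'
from scipy.optimize import minimize
def cam(name,pose=None):
    c=get_calibration(name)
    if "mount" in c:
        T=np.eye(4); p,o=pose; T[:3,:3]=R.from_euler("xyz",o).as_matrix(); T[:3,3]=p
        W=np.linalg.inv(T@np.array(c["mount"])); Rm,t=W[:3,:3],W[:3,3]
    else: Rm,t=cv2.Rodrigues(np.array(c["rvec"],float))[0],np.array(c["tvec"]).ravel()
    return c["mtx"],c["k1"],Rm,t
def proj(C,P):
    K,k1,Rm,t=C; q=np.atleast_2d(P)@Rm.T+t; s=q[:,:2]/q[:,2:]; s=s*(1+k1*(s**2).sum(1,keepdims=True))
    return s@K[:2,:2].T+K[:2,2]
def box(lo,hi): return np.array([[x,y,z] for x in(lo[0],hi[0]) for y in(lo[1],hi[1]) for z in(lo[2],hi[2])],float)
def hullmask(C,P,sh=(480,640),S=3):
    # antialiased hull
    h=cv2.convexHull(proj(C,P).astype(np.float32)).reshape(-1,2)
    m=np.zeros((sh[0]*S,sh[1]*S),np.uint8); cv2.fillConvexPoly(m,np.round((h+.5)*S*16-8).astype(np.int32),255,shift=4)
    return cv2.resize(m,(sh[1],sh[0]),interpolation=cv2.INTER_AREA)/255.
def fit(views,model,x0,step):
    # views: list (C,mask); model(x)->points
    def cost(x):
        P=model(x); s=0
        for C,m in views:
            h=hullmask(C,P); s+=1-np.minimum(h,m).sum()/np.maximum(h,m).sum()
        return s/len(views)
    best=None
    x0=np.array(x0,float); sim=np.vstack([x0]+[x0+np.eye(len(x0))[i]*step[i] for i in range(len(x0))])
    for _ in range(3):
        r=minimize(cost,sim[0],method="Nelder-Mead",options=dict(initial_simplex=sim,xatol=.05,fatol=1e-5,maxiter=400))
        sim=np.vstack([r.x]+[r.x+np.eye(len(x0))[i]*step[i]*.3 for i in range(len(x0))])
    return r.x,r.fun
def Tcase(x): # x,y,yaw(deg)
    return R.from_euler("z",x[2],degrees=True).as_matrix(),np.array([x[0],x[1],0.])
CB=box((-75,-100,0),(75,100,93.5))
def mcase(x): Rm,t=Tcase(x); return CB@Rm.T+t
def Tpack(x): # origin x,y,z,yaw deg, leaning 35
    return R.from_euler("z",x[3],degrees=True).as_matrix()@R.from_euler("x",35,degrees=True).as_matrix(),np.array(x[:3])
def mk(L): 
    B=box((-L/2,0,0),(L/2,34,60)); 
    return lambda x:(lambda T:B@T[0].T+T[1])(Tpack(x))
def ground(C,uv,z):
    K,k1,Rm,t=C; f=lambda p: proj(C,[p[0],p[1],z])[0]-uv
    from scipy.optimize import fsolve; return fsolve(f,[550,0])
def top(t,n,xy=None):
    L=finder.outline_of(t,n)
    if xy is not None: L=sorted(L,key=lambda d:np.hypot(*(np.array(d["xy"])-xy)))
    return L[0]["region"].astype(float) if L else None
E
python3 - <<'E'
from h import *
V={}
for n in("scene","side"):
    get_image(n); C=cam(n)
    V[n]=(C,top("case",n),top("pack",n,{"scene":(422,274),"side":(340,317)}[n]),top("rack",n))
C=V["scene"][0]
print("case c",ground(C,(242,235),90),"pack c",ground(C,(422,274),50))
for y in(-20,0,20):
    c=ground(C,(242,235),90); print("case",fit([(v[0],v[1]) for v in V.values()],mcase,[*c,y],[20,20,8]))
for z in (15,40):
    p=ground(C,(422,274),50); print("pack",fit([(v[0],v[2]) for v in V.values()],mk(80),[*p,z,0],[20,20,10,10]))
for n,u in(("slim_mid",(459,295)),("far",(502,318)),("spool",(199,198)),("flux",(334,316)),("purple1",(387,242)),("purple2",(458,252))): print(n,ground(C,u,40))
E
```

```text
case c [ 585.9754184  -211.49736029] pack c [463.93826484 117.68417083]
case (array([ 581.01467098, -228.19009527,  -22.34745032]), np.float64(0.05743678053658674))
case (array([ 581.2241414 , -228.24196584,  -21.99566287]), np.float64(0.05749190481180444))
case (array([ 581.19188762, -228.29004387,  -21.94841422]), np.float64(0.05751940661005178))
pack (array([473.57502701, 124.64388715,  21.33834188,  -6.49799251]), np.float64(0.05022715154701146))
pack (array([473.76861773, 124.79263935,  21.55339386,  -6.49844982]), np.float64(0.050980542602689194))
slim_mid [471.95805378 197.61351244]
far [489.60170499 287.44741562]
spool [ 471.87435234 -427.67147828]
flux [640.33520895  28.65422356]
purple1 [396.10120172  10.21977009]
purple2 [350.15988389 147.91546963]
```

```bash
python3 - <<'E'
from h import *
print(bot.get_orientation())
cy=np.radians(-22)
def ok(p,o): 
    q=solver.ik(p,o); return None if q is None else np.round(q,2)
for k in(0,np.pi,np.pi/2,-np.pi/2): print("down yaw",k,ok([530,-180,330],[np.pi,0,cy+k]))
print("lid end",[ok([672+a,-268,240],[np.pi,0,cy]) for a in(0,20)])
p=[460,-160,300]
for k in(0,np.pi):
    try:
        bot.move_pose(p,[np.pi,0,cy+k]); break
    except bot.MotionError as e: print(k,e)
bot.sleep(.3)
pose=(np.array(bot.get_tcp_pos()),np.array(bot.get_orientation())); im=get_image("wrist"); np.savez("w1.npz",p=pose[0],o=pose[1],im=im)
C=cam("wrist",pose)
Rm,t=Tcase([581.1,-228.2,-22.1])
m=top("case","wrist"); print(None if m is None else m.sum())
for th in("latch_grip","lid_tab","spool"):
    for d in finder.outline_of(th,"wrist"): print(th,d["confidence"],d["xy"],d["region"].sum())
if m is not None:
    V=[(C,m)]
    print("wrist",fit(V,mcase,[581,-228,-22],[8,8,3]))
    for n in("scene","side"): get_image(n); V.append((cam(n),top("case",n)))
    print("all",fit(V,mcase,[581,-228,-22],[8,8,3]))
v=im.copy()
for P in(mcase([581.1,-228.2,-22.1]),np.array([[-109,70,107],[-97,-70,89.5],[-95,70,45]])@Rm.T+t):
    for u in proj(C,P): cv2.circle(v,tuple(int(a) for a in np.clip(u,-100,900)),3,(0,0,255),-1)
cv2.imwrite("pics/w1.png",v); print(bot.get_clock(),pose)
E
```

```text
[3.14152402e+00 5.06859002e-05 3.27785140e-01]
down yaw 0 [-0.43  0.11  1.15 -0.    1.88  1.53]
down yaw 3.141592653589793 [-0.43  0.11  1.15  0.    1.88 -1.62]
down yaw 1.5707963267948966 [-0.43  0.11  1.15 -0.    1.88 -0.04]
down yaw -1.5707963267948966 None
lid end [array([-0.46,  0.49,  0.85, -0.  ,  1.8 ,  1.5 ]), array([-0.45,  0.54,  0.78, -0.  ,  1.82,  1.51])]
34874.0
latch_grip 0.92 [253.9, 167.8] 1335
lid_tab 0.74 [340.7, 68.7] 33360
lid_tab 0.18 [16.6, 312.8] 1950
spool 0.96 [572.2, 79.8] 4504
wrist (array([ 582.89986762, -229.56620737,  -21.87808006]), np.float64(0.08716738344518282))
all (array([ 581.73582245, -228.77616079,  -21.92253408]), np.float64(0.06961493626491107))
3.9417 (array([ 459.85568282, -160.47589215,  299.83467674]), array([ 3.14157036e+00,  3.44933663e-04, -3.84882248e-01]))
```

View pics/w1.png

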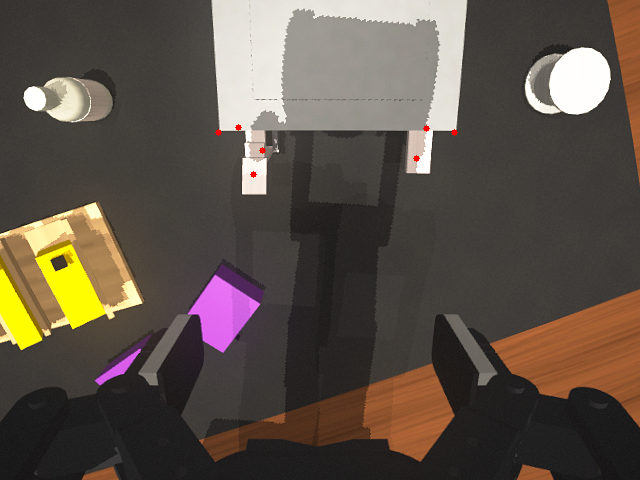

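The wrist view agrees with the fit: flap at (254,176) against (253,174) projected, tab at (419,156) against (416,158). The thick pack sits at the near end of the rack, and the spool is at (572,80), clear of the work. Working the lever now.

```bash
cat >> h.py <<'E'
CASE=[581.7,-228.9,-21.95]; YAW=np.radians(CASE[2])
def cw(p): Rm,t=Tcase(CASE); return Rm@np.array(p,float)+t
def lever(a,dz=0): # TCP for grasp point at lever angle a (case frame), tool down
    r=np.hypot(14,62); b=np.arctan2(14,62)+a
    return cw([-95-r*np.sin(b),70,45+r*np.cos(b)+bot.pinch_z+dz])
def tabp(a,dz=0,rad=174):
    b=a-np.arctan2(4,rad)*1; b=np.arctan2(4,-rad)  # angle of tab point in x-z
    x=-rad*np.cos(a)+4*np.sin(a); z=rad*np.sin(a)+4*np.cos(a)
    return cw([75+x,-70,85.5+z+bot.pinch_z+dz])
D=[np.pi,0,YAW]
E
python3 - <<'E'
from h import *
bot.move_pose(lever(.04,90),D)
bot.move_l(lever(.04),feed=120)
print("f",np.round(bot.get_wrist_force(),1))
bot.close_gripper(30); print("w",bot.get_grip_width(),np.round(bot.get_wrist_force(),1))
for a in np.linspace(.04,1.4,8)[1:]:
    bot.move_l(lever(a),feed=70); print(round(a,2),np.round(bot.get_wrist_force(),1),bot.get_grip_width())
bot.let_go(); print(bot.get_wrist_force())
bot.move_l(lever(1.4,120),feed=150)
print(bot.get_clock()); cv2.imwrite("pics/w2.png",get_image("wrist"))
E
```

```text
f [0.1 0.7 0. ]
w 0.221959485438559 [-0.2  1.7  2. ]
0.23 [2.9 1.8 3.7] 0.2246742126864349
0.43 [1.6 3.  4.9] 0.22671071830374992
0.62 [1.8 4.4 5.4] 0.22345500187832779
0.82 [1.6 4.2 3.4] 0.22532830792550515
1.01 [1.4 4.7 2. ] 0.22222045636809645
1.21 [2.9 6.  2.6] 0.22169453463924774
1.4 [1.2 5.8 4.7] 0.22619777029321572
[0.42151858 0.34180462 0.37371772]
9.9333
```

View pics/w2.png

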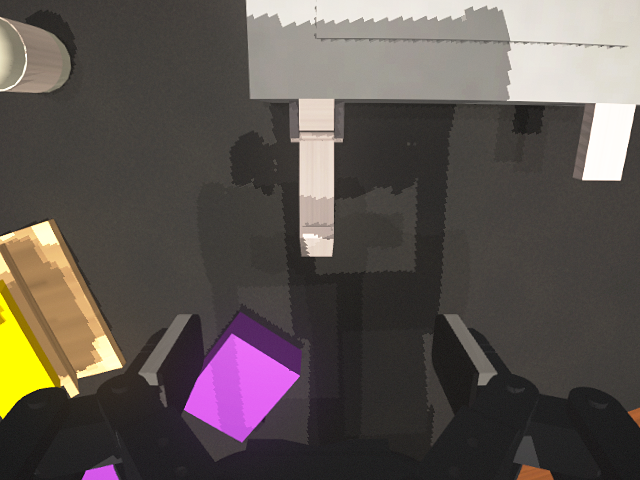

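The lever now lies nearly flat, from (317,100) to (317,255), clear of the lid, and the tab at (605,140) is free. Lid next.

```bash
python3 - <<'E'
from h import *
A=np.linspace(0,1.78,13)
print([solver.ik(tabp(a),D) is not None for a in A])
bot.move_pose(tabp(0,80),D)
bot.move_l(tabp(0),feed=120)
bot.close_gripper(40); print("w",bot.get_grip_width(),np.round(bot.get_wrist_force(),1))
for a in A[1:]:
    bot.move_l(tabp(a),feed=110); f=np.round(bot.get_wrist_force(),1); print(round(a,2),f,round(bot.get_grip_width(),3))
    if np.linalg.norm(f)>35 or bot.get_grip_width()<.1: print("STOP"); break
else:
    bot.let_go(); print(np.round(bot.get_wrist_force(),1))
    bot.move_l(tabp(1.78,60),feed=150)
    for n in("scene","side"): cv2.imwrite(f"pics/{n}3.png",get_image(n))
print(bot.get_clock())
E
```

```text
[True, True, True, True, True, True, True, True, True, True, True, True, True]
w 0.22680862759040568 [0.9 2.6 2.5]
0.15 [ 2.3  2.5 -1.2] 0.223
0.3 [ 1.6  4.3 -0.2] 0.225
0.45 [ 2.  5. -1.] 0.219
0.59 [ 1.8  4.1 -0.7] 0.225
0.74 [ 2.6  4.4 -1.7] 0.223
0.89 [ 2.2  4.1 -2.6] 0.226
1.04 [ 2.9  4.4 -2.7] 0.222
1.19 [ 2.3  4.6 -3. ] 0.225
1.34 [ 1.5  5.1 -2.7] 0.221
1.48 [ 1.4  4.7 -2.4] 0.222
1.63 [ 1.8  4.6 -1.3] 0.219
1.78 [ 1.3  4.2 -0.2] 0.221
[-0.6  0.6 -0.1]
17.975
```

View pics/side3.png

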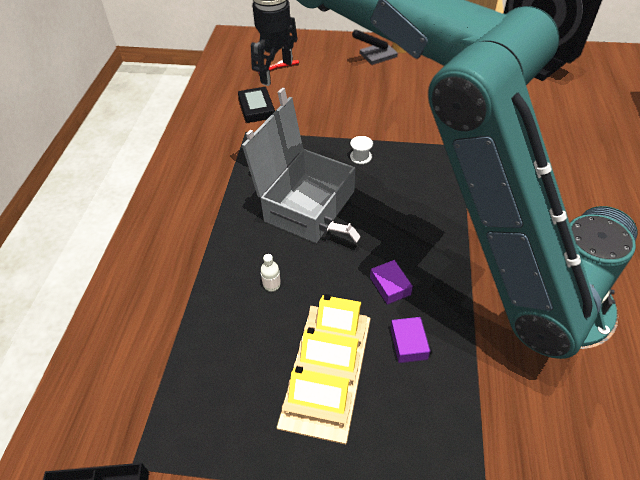

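The lid leans back past upright and the box is open; bystanders are unmoved. The thick pack is at (340,318). Now a close look at it along its own axis.

```bash
cat >> h.py <<'E'
def grasp_rot(x): return (Tpack(x)[0]@R.from_euler("x",180,degrees=True).as_matrix())
def gpose(x,zt,dy=0,dx=0):
    Rm,t=Tpack(x); return Rm@np.array([dx,17+dy,zt])+t, R.from_matrix(grasp_rot(x)).as_euler("xyz")
E
python3 - <<'E'
from h import *
x=[473.7,124.7,21.4,-6.5]
bot.move_pose([500,-60,320],D)
p,o=gpose(x,170); print(p,o); bot.move_pose(p,o); bot.sleep(.3)
pose=(np.array(bot.get_tcp_pos()),np.array(bot.get_orientation())); im=get_image("wrist"); C=cam("wrist",pose)
uv=proj(C,Tpack(x)[0]@np.array([0,17,60])+Tpack(x)[1])[0]; print(uv)
L=finder.outline_of("pack","wrist")
for d in L: print(d["confidence"],d["xy"],d["region"].sum())
m=min(L,key=lambda d:np.hypot(*(np.array(d["xy"])-uv)))["region"].astype(float)
V=[(C,m)]; print("wrist",fit(V,mk(80),x,[8,8,5,4]))
for n,q in(("scene",(422,274)),("side",(340,317))): get_image(n); V.append((cam(n),top("pack",n,q)))
xa,f=fit(V,mk(80),x,[8,8,5,4]); print("all",xa,f)
v=im.copy()
for u in proj(C,mk(80)(xa)): cv2.circle(v,tuple(int(a) for a in u),3,(0,0,255),-1)
cs=cv2.findContours(m.astype(np.uint8),0,2)[0]; cv2.drawContours(v,cs,-1,(0,255,0),1)
cv2.imwrite("pics/w4.png",v); print(bot.get_clock())
E
```

```text
[464.23820264  41.65487036 170.40664695] [-2.53072742  0.         -0.1134464 ]
[316.55810148 237.97149325]
0.97 [536.0, 347.7] 6077
0.87 [345.7, 370.2] 6661
0.73 [322.1, 227.4] 6543
wrist (array([474.17043599, 121.63327475,  20.66535639,  -5.56308478]), np.float64(0.017569856304731957))
all [473.4255213  122.98389408  18.99674685  -5.47064373] 0.04900192188718074
20.5583
```

View pics/w4.png

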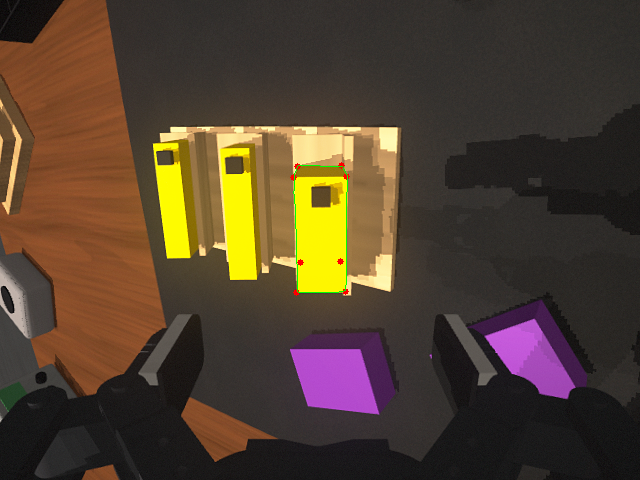

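The box fit is tight on the pack at (322,235); it is the thicker and shorter of the three. Grasp it.

```bash
python3 - <<'E'
from h import *
x=[474,122.3,20.2,-5.5]
p,o=gpose(x,90); bot.move_pose(p,o)
p,o=gpose(x,33); bot.move_l(p,feed=80); print("in",np.round(bot.get_wrist_force(),1))
bot.close_gripper(60); print("w",bot.get_grip_width(),np.round(bot.get_wrist_force(),1))
p,_=gpose(x,85); bot.move_l(p,feed=80); print("lift",bot.get_grip_width(),np.round(bot.get_wrist_force(),1))
p=p+[0,0,120]; bot.move_l(p,feed=150); print(p)
bot.move_pose(cw([-5,0,240]),D); bot.sleep(.3)
print(bot.get_grip_width(),np.round(bot.get_wrist_force(),1),bot.get_tcp_pos(),bot.get_clock())
for n in("scene",): cv2.imwrite(f"pics/{n}5.png",get_image(n))
E
```

```text
in [ 0.  -0.2 -0. ]
w 0.38764499260218666 [-0.   1.9  4.7]
lift 0.3825015329298805 [ 0.3 -1.  -2.2]
[470.66184461  87.63193076 219.57872318]
0.387335553301459 [ 0.5 -0.4 -2.7] [ 576.90732514 -226.48777101  240.13059293] 25.6417
```

View pics/scene5.png

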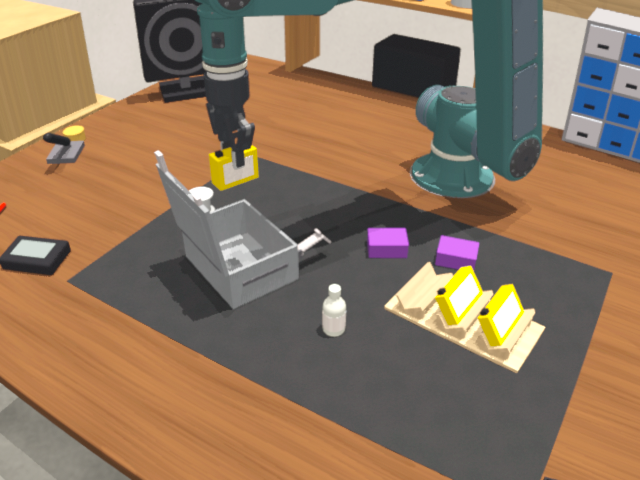

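The pack is held upright above the case at (235,165), with its place in the rack empty and the slim packs untouched. Lowering it until the floor takes the load.

```bash
python3 - <<'E'
from h import *
bot.move_l(cw([-5,0,46]),feed=110); f0=np.array(bot.get_wrist_force()); print("f0",np.round(f0,1))
for z in np.arange(45,29,-1.):
    bot.move_l(cw([-5,0,z]),feed=20); f=np.array(bot.get_wrist_force())
    if f[2]-f0[2]>3: break
print("contact z",z,np.round(f,1))
bot.let_go(); bot.sleep(.3); print(np.round(bot.get_wrist_force(),1))
bot.move_l(cw([-5,0,230]),feed=120); bot.move_l(cw([-130,0,290]),feed=200); bot.sleep(.3)
pose=(np.array(bot.get_tcp_pos()),np.array(bot.get_orientation())); im=get_image("wrist"); C=cam("wrist",pose)
L=finder.outline_of("pack","wrist")
for d in L[:3]: print(d["confidence"],d["xy"],d["region"].sum())
print("expected top centre",proj(C,cw([-5,0,65])))
s=get_image("side")
cv2.imwrite("pics/end.png",np.hstack([cv2.resize(im,(400,300)),s[90:390,120:520]])); print(bot.get_clock(),bot.get_wrist_force())
E
```

```text
f0 [ 0.6 -0.7 -1.5]
contact z 38.0 [-3.  1.  6.]
[0.7 1.4 0.3]
0.88 [318.5, 56.1] 4069
0.85 [213.1, 310.9] 2763
expected top centre [[316.48696142  55.29166722]]
33.5167 [ 0.21199991  0.0197529  -0.14400206]
```

View pics/end.png

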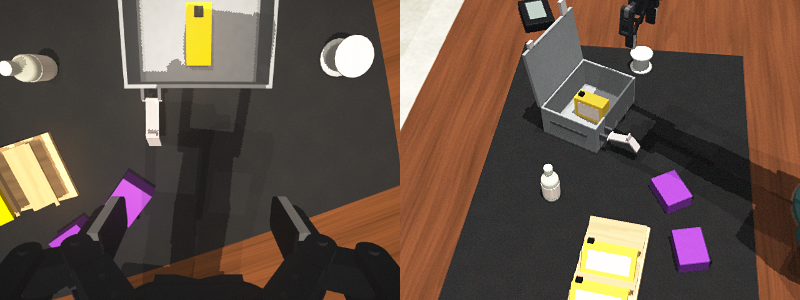

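The pack stands in the middle of the case, at (199,33) on the left half. The lid is back, the lever is down, and the gripper is clear.

```bash
python3 -c "
from h import *
bot.sign_off(); print(bot.get_clock())"
```

```text
the job is handed in; nothing more can be done
the job is handed in; nothing more can be done
```

I finished the job and handed it in at about 33.5 s of the 72 s allowed. `sign_off` gives no verdict, so I don't have a judged result.

- **Lever and lid:** I swung the lever to a commanded 1.4 rad with the lid shut. I then opened the lid by its tab to a commanded 1.78 rad. Both stayed put in the last pictures, though I judged their angles by eye there and did not measure them.
- **Pack:** I took the short thick pack from the rack place nearest the case and lowered it in 1 mm steps until it touched the case floor. It touched at a TCP height of 38 mm, exactly as expected, with about 7 N of contact force; then I let go.
- **Last checks:** The pack stands upright mid-case, within 3 px of where I expected it in the wrist picture. Wrist force was about 0.3 N with the arm clear. The slim packs, spool and flux bottle looked unmoved by eye.

No check failed. The only disagreement was in the camera fits, by up to about 3 mm, and it did not affect the grasps.

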